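# Pack two jewellery orders into their divided cartons

## Robot

A 7-joint arm with a two-finger parallel gripper is mounted at the origin on the work surface. World frame = base frame: x ahead of the robot, y to its left, z up, the work surface at z = 0. Lengths are in m, angles in rad, forces in N, time in s.
With the tool pointing down it reaches from about 0.4 to 0.85 m from the base axis. Payload 10.4 kg.
Tool frame: the origin (TCP) lies at the very end of the fingers, on their centre line; the grasp point (between the pads) lies 19 mm behind it; x points along the fingers, z is the direction in which the jaws open and shut, and the axes are right-handed (so a half turn about x gives the same grasp; the last joint's range is limited). The gripper opens to 85 mm and grips with 20 to 120 N. Pads are 22 mm wide; open, the fingers measure 114 mm over their backs; the gripper's body (76 mm by 85 mm) begins 54 mm behind the grasp point. The pads swing forward as they close: fully open they stand 13 mm farther back than shut.
Start: joints at [-1.155, 0.332, -0.065, 1.46, 0.022, 1.35, -0.088], TCP at [0.266, 0.566, 0.231] pointing down, gripper open.
Joint ranges: [-2.6, 2.6], [-0.5, 2.12], [-1.47, 1.34], [0.16, 2.42], [-1.27, 4.41], [0.06, 2.06], [-2.6, 2.6]. Speed limits (rad/s): [2.22, 2.22, 2.79, 2.79, 3.14, 3.14, 3.14].

## Interface

Orientations are given as a unit quaternion [x, y, z, w].
In Python, from workcell import telemetry, viewer, manip, spot_in, mark_of gives the robot as it stands. The module is installed in compiled form; this text tells all that it offers.
- The arm moves only by the shell command python3 -m crank 'ROWS' [FORCE]. ROWS is JSON, a list of rows, each a list of 3 entries, a list of its own where there are three numbers: the closure, from 0 (fully open) to 1 (shut), then the shift along the world's x, y, z in cm, then the turn, a rotation vector about the world's x, y, z in rad. A call has 1 to 12 rows; each row shifts and turns the commanded pose from where the row before left it; what a row does not reach is not made up. A row lasts 1/12 s, in which the tool goes at most 41.7 mm and 7.16 degrees, less where a joint would pass 70% of its speed; a pose out of reach is approached as far as the arm can. A call with a gripper value outside its range is refused whole. The fingers move at their own pace and stop on an object; FORCE is the grip in N (left out, the last holds). Time passes only in rows, so rows that do not move let the fingers close. It gives the time, the measured TCP pose, the force and the opening at its end, in the units of the state.
- telemetry.get_obs(): the state, without advancing time (a new reading comes with each control period).
- viewer.camera(name): name is "side" or "top"; returns a dict with "frame" (420x560x3 uint8, red, green, blue), "intrinsics" (3x3 intrinsics, pixels), "cam_to_world" (4x4, takes a point from camera to world coordinates). Camera axes: x right, y up, looking along -z (the intrinsics and any distortion apply to the point x, -y, -z); pixel columns grow to the right and rows downward; lengths in m; the calibration is good to about 2 mm. A picture is of the moment at which its call begins. There is no depth.
- manip.hand_in(): hands the job in, once; it reports no verdict.
Trained networks look in a picture, given as the dict that the camera call returned (one of the last four; its "shot" number tells which), for a name from the list of things; names that differ only in an ending like _2 or _b are one class to them, and where a whole thing is asked for, a point or a joint stands for the part that bears it (a point fixed in the world has none). Each returns a list of dicts, best first, with "conf" (0 to 1); they miss things now and then, are a little off and sometimes report something else, mostly with a low value. They report only what shows in the picture. A call takes as long as a camera call. They do not tell look-alikes from the thing itself.
- spot_in(thing, picture): "location" ([x, y, z] in m, in the coordinates of the camera as it stood for that picture, good to about 4 mm: the middle of the surface that is visible of it).
- mark_of(thing, picture): "location" ([x, y, z] in m, in the coordinates of the camera as it stood for that picture, good to about 4 mm: a listed point, or the origin of a listed thing).
The state is a dict: "clock": time; "joint_pos": joint angles; "joint_velocities": joint speeds; "tau": joint torques, N m; "position": TCP position; "ee_rot": TCP orientation; "ft_force": force on the tool from outside, world axes, zero at the start; "torque": the same for the moment, N m; "grip_width": opening from 0.0 (shut) to 1.0 (fully open).
Only numpy, scipy, OpenCV 4.12 (cv2) and the standard library are available. Lean on these libraries where they do the work, as an engineer would, in place of code of your own. Each camera call takes 0.05 s, during which the arm holds its last target. There are 200 camera calls.

## Task

Pack the two jewellery orders. The long carton gets the bracelet case, laid flat and lengthwise in its larger bay, and the round tin flat in its smaller bay; the broad carton gets the pendant box flat on the floor of its larger bay with the ring box centred on top of it, and the bottle standing in its smaller bay. Keep everything right side up, and never let the glass bottle fall over.

Things in the scene. Friction and masses are not known exactly. Their poses are not given: they have to be found in the camera images.
- long_carton: Open cardboard carton, the longer, narrower one: 244 (its x) x 120 (its y) x 40 mm high, fixed. Origin: centre of underside, z up; x points away from the robot within 15 degrees. Walls and floor 4 mm thick. A 4 mm divider, 34 mm high, at x = +26 mm makes two bays 112 mm wide in y: the larger 142 mm long, centred at x = -47 mm, the smaller 90 mm long, centred at x = +73 mm.
- broad_carton: Open cardboard carton, the shorter, broader one: 190 (its x) x 158 (its y) x 40 mm high, fixed. Origin: centre of underside, z up; x points away from the robot within 15 degrees. Walls and floor 4 mm thick. A 4 mm divider, 34 mm high, at x = +13 mm makes two bays 150 mm wide in y: the larger 102 mm long, centred at x = -40 mm, the smaller 76 mm long, centred at x = +53 mm.
- bracelet_case_centre (a point): Centre of the bracelet case: a loose, long black box with a small brass clasp at the middle of each long side, 110 long (its x) x 34 wide (its y) x 30 mm high, lying flat with its z up; this point is half-way up (15 mm above its underside). About 80 g.
- tin_centre (a point): Centre of the tin: a loose flat round bare-metal tin, 50 mm in diameter and 30 mm high, z up; this point is half-way up (15 mm above its underside). About 70 g.
- pendant_box_centre (a point): Centre of the pendant box: a loose flat square grey box, 62 x 62 mm (its x and y along its sides) and 30 mm high, z up; this point is half-way up (15 mm above its underside). About 70 g.
- ring_box_centre (a point): Centre of the ring box: a loose small dark-wood box with a round-edged lid, 44 x 44 mm (its x and y along its sides) and 40 mm high, z up; this point is half-way up (20 mm above its underside). About 60 g.
- bottle_centre (a point): Centre of the bottle: a loose small amber glass bottle of jewellery cleaner, standing upright, 62 mm high in all; its straight round body is 36 mm in diameter up to 42 mm above its underside, then a shoulder to 48 mm and a black cap 24 mm in diameter. z up; this point is half-way up (31 mm above its underside). About 80 g.
There are look-alikes about, which are no part of the job. What is shaped like the part that bears bottle_centre but blue or purple is not meant.

How it is judged:
By the outcome, as a careful person would: the job done as asked, in the order asked, and still so for the second after the job is handed in, with the robot touching nothing.
It also fails if it takes over 141 s, if anything falls off the work surface, if the arm or the gripper's body presses on something with over 40 N, if the wrist force passes 120 N, or if a joint passes its speed limit or range.

## Working session

There is one attempt and no reset: what is moved stays moved. The work goes in short steps, Python scripts to look and compute and a shell command to move; the robot and the scene stay as the last step left them, time stands still between calls to the robot, and variables do not carry over. Pictures are saved under pics/ and viewed, about 12 in all and at most 16, crops included, and the job is handed in when it is done.

```bash
mkdir -p pics
cat > h.py <<'E'
import numpy as np, cv2
from workcell import telemetry, viewer, manip, spot_in, mark_of
def w(p,c):
    return (np.array(c["cam_to_world"])@np.r_[p,1])[:3]
def save(c,n,box=None,s=1):
    f=c["frame"][:,:,::-1]
    if box: f=f[box[1]:box[3],box[0]:box[2]]
    cv2.imwrite("pics/"+n,cv2.resize(f,None,fx=s,fy=s,interpolation=cv2.INTER_CUBIC))
def pix(c,uv,z):
    K=np.array(c["intrinsics"]);T=np.array(c["cam_to_world"])
    d=np.linalg.inv(K)@np.array([uv[0],uv[1],1.]);d=T[:3,:3]@(d*[1,-1,-1]);o=T[:3,3]
    return o+d*(z-o[2])/d[2]
def proj(c,p):
    K=np.array(c["intrinsics"]);T=np.array(c["cam_to_world"])
    q=T[:3,:3].T@(np.array(p)-T[:3,3]);q=K@(q*[1,-1,-1]);return q[:2]/q[2]
E
python3 - <<'E'
from h import *
o=telemetry.get_obs();print(o)
for n in("top","side"):
    c=viewer.camera(n);save(c,n+"0.png");print(n,c.keys(),c["intrinsics"],np.round(c["cam_to_world"],3).tolist())
    for t in["long_carton","broad_carton","bracelet_case_centre","tin_centre","pendant_box_centre","ring_box_centre","bottle_centre"]:
        for r in mark_of(t,c): 
            p=w(r["location"],c);print(t,round(r["conf"],2),p.round(3),proj(c,p).round())
E
```

```text
{'clock': 0.0, 'joint_pos': array([-1.15459918,  0.33289259, -0.06469738,  1.46094596,  0.02158077,
        1.34990855, -0.08849919]), 'joint_velocities': array([-0.00203101, -0.00062432, -0.00065437, -0.00045092,  0.00163253,
        0.00181788, -0.00233948]), 'tau': array([-7.27150345e-04, -6.25446081e+01,  4.89057193e-02, -3.91606987e+01,
        1.62185408e-02,  1.00038704e-02, -3.15400587e-05]), 'position': array([0.26537042, 0.56544326, 0.23050077]), 'ee_rot': array([-0.37948893,  0.59725844,  0.37890581,  0.59640666]), 'ft_force': array([0.45081005, 0.25227107, 0.05079128]), 'torque': array([0.01458475, 0.00169918, 0.02625941]), 'grip_width': 1.001779138121463}
top dict_keys(['frame', 'intrinsics', 'cam_to_world', 'shot']) [[446.35077198   0.         285.28341891]
 [  0.         446.35077198 208.25734497]
 [  0.           0.           1.        ]] [[0.007, 0.999, -0.045, 0.459], [-1.0, 0.007, 0.012, 0.007], [0.013, 0.044, 0.999, 1.095], [0.0, 0.0, 0.0, 1.0]]
long_carton 0.92 [ 0.541 -0.308  0.003] [408. 196.]
broad_carton 0.77 [ 0.545  0.322 -0.   ] [151. 192.]
bracelet_case_c
[... 563 characters left out ...]
.99, 0.067, -0.127, 0.412], [-0.142, -0.595, 0.791, 0.722], [-0.022, 0.801, 0.599, 0.618], [0.0, 0.0, 0.0, 1.0]]
long_carton 0.82 [ 0.546 -0.307 -0.002] [292. 169.]
long_carton 0.54 [ 0.574 -0.011  0.021] [265. 225.]
broad_carton 0.88 [0.549 0.322 0.001] [245. 355.]
broad_carton 0.62 [ 0.545 -0.309  0.001] [293. 167.]
bracelet_case_centre 0.6 [ 0.672 -0.119  0.021] [235. 196.]
tin_centre 0.82 [0.676 0.124 0.017] [206. 263.]
pendant_box_centre 0.85 [ 0.576 -0.014  0.021] [264. 224.]
ring_box_centre 0.96 [0.472 0.116 0.023] [303. 266.]
bottle_centre 0.88 [ 0.327 -0.189  0.032] [371. 185.]
bottle_centre 0.73 [ 0.457 -0.12   0.033] [318. 197.]
bottle_centre 0.7 [ 0.383 -0.081  0.031] [348. 209.]
```

Run:
```python
from h import *
c=viewer.camera("top");save(c,"a.png",(80,110,480,320),2)
c=viewer.camera("side");save(c,"b.png",(130,120,480,400),2)
```

```text
(no output)
```

View pics/a.png

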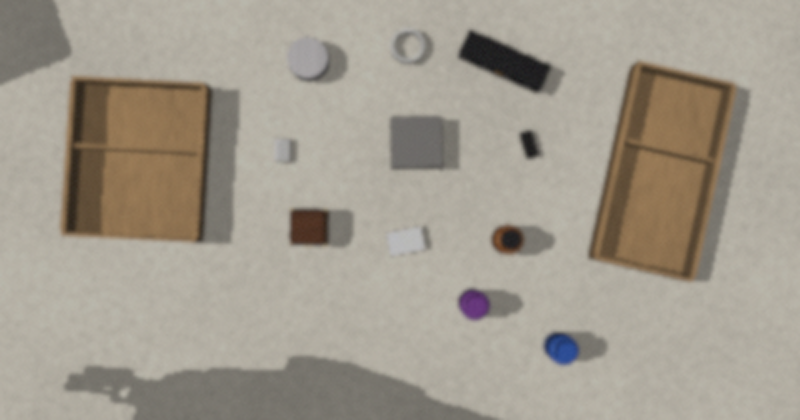

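View pics/b.png

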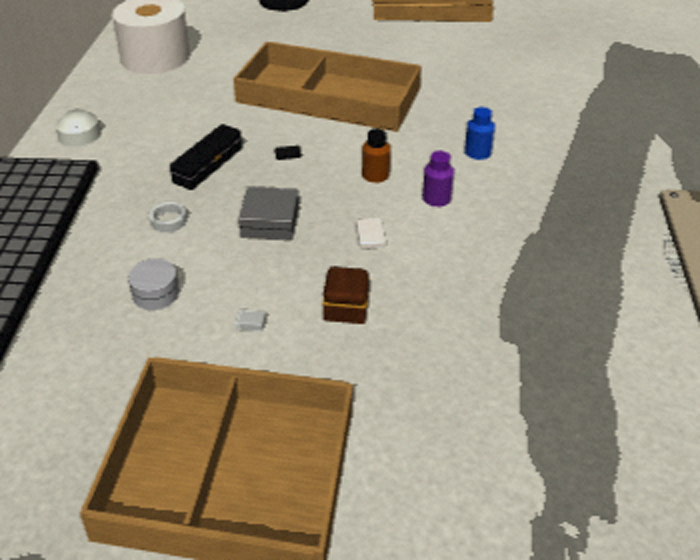

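The amber bottle is at about (507,239) in the top crop, with the purple (474,304) and blue (561,348) look-alikes beside it. The cartons are at left (broad) and right (long). Next I fit model silhouettes in both views for accurate poses.

```bash
cat >> h.py <<'E'
from scipy.optimize import minimize
B=lambda l,b,h:np.array([[sx*l/2,sy*b/2,z] for sx in(-1,1) for sy in(-1,1) for z in(0,h)])
C=lambda d,h:np.array([[d/2*np.cos(a),d/2*np.sin(a),z] for a in np.arange(24)*np.pi/12 for z in(0,h)])
def hsv(c): return cv2.cvtColor(c["frame"],cv2.COLOR_RGB2HSV).astype(int)
def blob(m,c,p,r=60):
    u,v=proj(c,p).astype(int); n,l,s,ce=cv2.connectedComponentsWithStats(m.astype(np.uint8))
    ks=[k for k in range(1,n) if s[k,4]>40]
    k=min(ks,key=lambda k:np.hypot(*(ce[k]-[u,v]))); y,x=np.nonzero(l==k)
    h=cv2.convexHull(np.c_[x,y].astype(np.int32)); return h
def fit(mod,hulls,x0,yaw0,z=0,free=True):
    S=8
    tgt=[]
    for c,h in hulls:
        M=np.zeros((420,560),np.uint8);cv2.fillConvexPoly(M,h,1);tgt.append(M)
    def cost(q):
        a=q[2]/10 if free else yaw0; R=np.array([[np.cos(a),-np.sin(a),0],[np.sin(a),np.cos(a),0],[0,0,1]])
        P=mod@R.T+[q[0]/100,q[1]/100,z]; t=0
        for (c,h),M in zip(hulls,tgt):
            uv=np.array([proj(c,p) for p in P],np.float32)
            hu=cv2.convexHull(uv); I=np.zeros((420*2,560*2),np.uint8)
            cv2.fillConvexPoly(I,np.round((hu+.5)*2*16).astype(np.int32),1,shift=4)
            M2=cv2.resize(M,None,fx=2,fy=2,interpolation=0)
            t+=1-(I&M2).sum()/max(1,(I|M2).sum())
        return t/len(hulls)
    s=[x0[0]*100,x0[1]*100,yaw0*10]
    r=minimize(cost,s,method="Nelder-Mead",options=dict(initial_simplex=[s]+[[s[j]+(1.5 if j==i else 0) for j in range(3)] for i in range(3)],xatol=.01,fatol=1e-4))
    return r.x[0]/100,r.x[1]/100,r.x[2]/10,r.fun
masks=dict(
 carton=lambda h:(h[...,0]>8)&(h[...,0]<24)&(h[...,1]>75),
 black=lambda h:(h[...,2]<75),
 grey=lambda h:(h[...,1]<25)&(h[...,2]<150),
 tin=lambda h:(h[...,1]<18)&(h[...,2]<190),
 brown=lambda h:(h[...,2]<120)&(h[...,1]>90),
 amber=lambda h:((h[...,0]<18)&(h[...,1]>110))|(h[...,2]<70))
E
python3 - <<'E'
from h import *
cs=[viewer.camera("top"),viewer.camera("side")]
for n,mk,mod,p,yaw in[("long","carton",B(.244,.12,.04),(.543,-.308),-.2),("broad","carton",B(.19,.158,.04),(.547,.322),0),
 ("brac","black",B(.11,.034,.03),(.67,-.12),-2.0),("tin","tin",C(.05,.03),(.674,.124),0),("pend","grey",B(.062,.062,.03),(.575,-.01),0),
 ("ring","brown",B(.044,.044,.04),(.47,.113),0),("bottle","amber",C(.036,.048),(.457,-.123),0)]:
    hs=[]
    for c in cs: hs.append((c,blob(masks[mk](hsv(c)),c,(*p,.02))))
    for sel in(hs[:1],hs[1:],hs):
        f=fit(mod,sel,p,yaw); print(n,len(sel),np.round(f,4))
E
```

```text
long 1 [ 0.5398 -0.3093 -0.2215  0.0232]
long 1 [ 0.5433 -0.3119 -0.2289  0.0283]
long 2 [ 0.5421 -0.3105 -0.2204  0.0319]
broad 1 [ 0.5493  0.3243 -0.0389  0.0283]
broad 1 [ 0.5511  0.3221 -0.04    0.0169]
broad 2 [ 0.5506  0.3231 -0.0387  0.0286]
brac 1 [ 0.6738 -0.1173 -2.0043  0.1496]
brac 1 [ 0.6774 -0.1215 -1.96    0.0761]
brac 2 [ 0.676  -0.1189 -1.9707  0.1251]
tin 1 [0.6754 0.1205 0.1254 0.0392]
tin 1 [ 0.677   0.1183 -0.0198  0.0433]
tin 2 [0.6762 0.1202 0.1131 0.0584]
pend 1 [ 0.5735 -0.0201  0.0067  0.2355]
pend 1 [ 0.5758 -0.0139  0.0335  0.0436]
pend 2 [ 0.5744 -0.0144  0.0403  0.1576]
ring 1 [0.4725 0.1162 0.0477 0.3504]
ring 1 [0.4721 0.1163 0.0975 0.0963]
ring 2 [0.4716 0.1151 0.0684 0.2237]
bottle 1 [ 0.4564 -0.1221  0.0985  0.3756]
bottle 1 [ 0.4639 -0.1302  0.1337  0.9201]
bottle 2 [ 0.4577 -0.1234  0.1058  0.6498]
```

```bash
cat > to.py <<'E'
import sys
from h import *
from scipy.spatial.transform import Rotation as R
o=telemetry.get_obs();m=R.from_quat(o["ee_rot"]).as_matrix();x,y,z,a=map(float,sys.argv[1:])
j=np.arctan2(m[1,2],m[0,2])
print("t",round(o["clock"],1),"pos",o["position"].round(4),"jaw",round(j,3),"down",m[:,0].round(3),"w",round(o["grip_width"],3),"F",o["ft_force"].round(1))
print("delta cm",(np.array([x,y,z])*100-o["position"]*100).round(2),"turn",round((a-j+np.pi/2)%np.pi-np.pi/2,3))
E
python3 -m crank '[[0,[1.74,-2.77,-0.3],[0,0,-0.064]],[0,[1.74,-2.77,-0.3],[0,0,-0.064]],[0,[1.74,-2.77,-0.3],[0,0,-0.064]],[0,[1.74,-2.77,-0.3],[0,0,-0.064]],[0,[1.74,-2.77,-0.3],[0,0,-0.064]],[0,[1.74,-2.77,-0.3],[0,0,-0.064]],[0,[1.74,-2.77,-0.3],[0,0,-0.064]],[0,[1.74,-2.77,-0.3],[0,0,-0.064]],[0,[1.74,-2.77,-0.3],[0,0,-0.064]],[0,[1.74,-2.77,-0.3],[0,0,-0.064]],[0,[1.74,-2.77,-0.3],[0,0,-0.064]],[0,[1.74,-2.77,-0.3],[0,0,-0.064]]]' 50
python3 -m crank '[[0,[1.74,-2.77,-0.3],[0,0,-0.064]],[0,[1.74,-2.77,-0.3],[0,0,-0.064]],[0,[1.74,-2.77,-0.3],[0,0,-0.064]],[0,[1.74,-2.77,-0.3],[0,0,-0.064]],[0,[1.74,-2.77,-0.3],[0,0,-0.064]],[0,[1.74,-2.77,-0.3],[0,0,-0.064]],[0,[1.74,-2.77,-0.3],[0,0,-0.064]],[0,[1.74,-2.77,-0.3],[0,0,-0.064]],[0,[1.74,-2.77,-0.3],[0,0,-0.064]],[0,[1.74,-2.77,-0.3],[0,0,-0.064]],[0,[1.74,-2.77,-0.3],[0,0,-0.064]],[0,[0,0,0],[0,0,0]]]'
python3 to.py .684 -.099 .06 -.40
```

```text
clock: 2.0
position: [0.475, 0.2319, 0.1955]
ee_rot: [-0.127, 0.695, 0.127, 0.696]
ft_force: [0.3, 1.2, -0.5]
grip_width: 0.998
clock: 3.0
position: [0.6666, -0.0786, 0.1613]
ee_rot: [0.122, 0.696, -0.125, 0.696]
ft_force: [-0.4, -0.9, 0.2]
grip_width: 1.002
t 3.0 pos [ 0.6666 -0.0786  0.1613] jaw -0.351 down [-0.    -0.004 -1.   ] w 1.002 F [-0.4 -0.9  0.2]
delta cm [  1.74  -2.04 -10.13] turn -0.049
```

```bash
python3 -m crank '[[0,[0.87,-1.02,-2.5],[0,0,-0.025]],[0,[0.87,-1.02,-2.5],[0,0,-0.025]],[0,[0,0,-2.5],[0,0,0]],[0,[0,0,-2.5],[0,0,0]],[0,[0,0,-2],[0,0,0]],[0,[0,0,-2],[0,0,0]],[0,[0,0,-1.7],[0,0,0]],[0,[0,0,0],[0,0,0]]]'
python3 to.py .684 -.099 .004 -.40
python3 - <<'E'
from h import *
c=viewer.camera("side");save(c,"g1.png",(150,120,350,270),4)
E
```

```text
clock: 3.67
position: [0.6807, -0.091, 0.0013]
ee_rot: [0.137, 0.696, -0.137, 0.692]
ft_force: [-0.8, 1.3, -0.3]
grip_width: 1.0
t 3.7 pos [ 0.6807 -0.091   0.0013] jaw -0.39 down [-0.006  0.    -1.   ] w 1.0 F [-0.8  1.3 -0.3]
delta cm [ 0.33 -0.8   0.27] turn -0.01
```

View pics/g1.png

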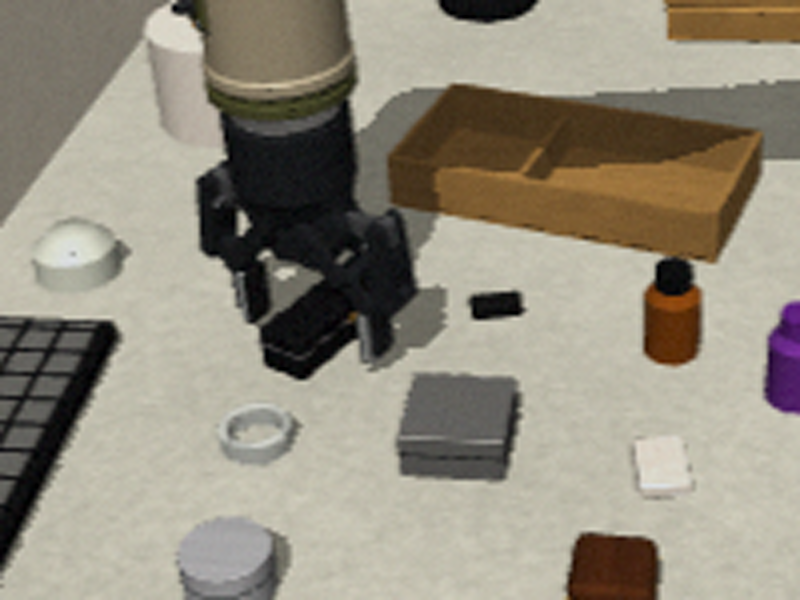

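The gripper straddles the case (crop ~(310,330)), pads just beyond the clasp. I nudge it into place and close.

```bash
python3 -m crank '[[0,[0.3,-0.8,0.25],[0,0,0]],[0,[0,0,0],[0,0,0]],[1,[0,0,0],[0,0,0]],[1,[0,0,0],[0,0,0]],[1,[0,0,0],[0,0,0]],[1,[0,0,0],[0,0,0]],[1,[0,0,0],[0,0,0]],[1,[0,0,0],[0,0,0]],[1,[0,0,0],[0,0,0]],[1,[0,0,0],[0,0,0]]]' 50
python3 to.py .684 -.099 .004 -.40;  python3 -m crank '[[1,[0,0,0],[0,0,0]],[1,[0,0,0],[0,0,0]]]'
```

```text
clock: 4.55
position: [0.6865, -0.0995, 0.0084]
ee_rot: [0.137, 0.693, -0.137, 0.694]
ft_force: [-0.9, 1.0, 6.4]
grip_width: 0.389
t 4.5 pos [ 0.6865 -0.0995  0.0084] jaw -0.39 down [ 0.001  0.    -1.   ] w 0.389 F [-0.9  1.   6.4]
delta cm [-0.25  0.05 -0.44] turn -0.01
clock: 4.72
position: [0.6865, -0.0995, 0.0084]
ee_rot: [0.137, 0.693, -0.137, 0.694]
ft_force: [0.1, 0.6, 5.0]
grip_width: 0.389
```

```bash
python3 -m crank '[[1,[0,0,1.5],[0,0,0]],[1,[0,0,3],[0,0,0]],[1,[0,0,3],[0,0,0]],[1,[0,0,3],[0,0,0]]]'
python3 -m crank '[[1,[-1.4,-1.7,0],[0,0,-0.116]],[1,[-1.4,-1.7,0],[0,0,-0.116]],[1,[-1.4,-1.7,0],[0,0,-0.116]],[1,[-1.4,-1.7,0],[0,0,-0.116]],[1,[-1.4,-1.7,0],[0,0,-0.116]],[1,[-1.4,-1.7,0],[0,0,-0.116]],[1,[-1.4,-1.7,0],[0,0,-0.116]],[1,[-1.4,-1.7,0],[0,0,-0.116]],[1,[-1.4,-1.7,0],[0,0,-0.116]],[1,[-1.4,-1.7,0],[0,0,-0.116]],[1,[-1.4,-1.7,0],[0,0,-0.116]],[1,[-1.4,-1.7,0],[0,0,-0.116]]]'
python3 -m crank '[[1,[0,0,0],[0,0,0]],[1,[0,0,0],[0,0,0]],[1,[0,0,0],[0,0,0]]]'
python3 to.py .5175 -.305 .0135 -1.79
```

```text
clock: 5.05
position: [0.6856, -0.0998, 0.1145]
ee_rot: [0.137, 0.694, -0.137, 0.693]
ft_force: [0.7, -0.4, -0.4]
grip_width: 0.388
clock: 6.05
position: [0.5173, -0.3043, 0.1135]
ee_rot: [0.551, 0.443, -0.551, 0.443]
ft_force: [-0.2, -0.7, -0.3]
grip_width: 0.387
clock: 6.3
position: [0.5186, -0.303, 0.1131]
ee_rot: [0.55, 0.445, -0.549, 0.445]
ft_force: [0.0, 0.3, -0.9]
grip_width: 0.388
t 6.3 pos [ 0.5186 -0.303   0.1131] jaw -1.78 down [ 0.     0.001 -1.   ] w 0.388 F [ 0.   0.3 -0.9]
delta cm [-0.11 -0.2  -9.96] turn -0.01
```

```bash
python3 -m crank '[[1,[-0.1,-0.2,-2.5],[0,0,0]],[1,[0,0,-2.5],[0,0,0]],[1,[0,0,-2],[0,0,0]],[1,[0,0,-1.5],[0,0,0]],[1,[0,0,-0.8],[0,0,0]],[1,[0,0,-0.5],[0,0,0]],[1,[0,0,0],[0,0,0]],[1,[0,0,0],[0,0,0]]]'
python3 to.py .5175 -.305 .0135 -1.79
python3 - <<'E'
from h import *
c=viewer.camera("side");save(c,"g2.png",(200,70,400,220),4)
E
```

```text
clock: 6.97
position: [0.5177, -0.3059, 0.0156]
ee_rot: [0.55, 0.444, -0.55, 0.445]
ft_force: [0.2, -0.1, -0.9]
grip_width: 0.39
t 7.0 pos [ 0.5177 -0.3059  0.0156] jaw -1.782 down [ 0.001 -0.001 -1.   ] w 0.39 F [ 0.2 -0.1 -0.9]
delta cm [-0.02  0.09 -0.21] turn -0.008
```

View pics/g2.png

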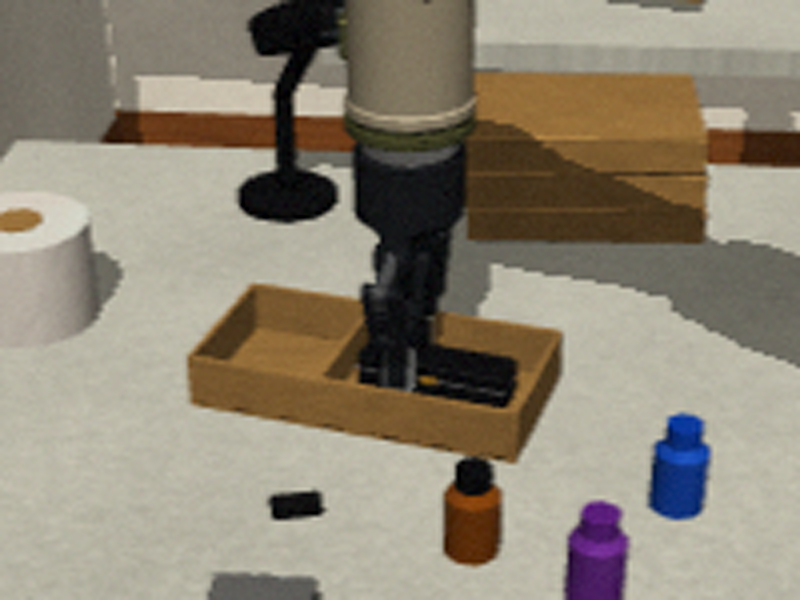

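The case sits level between divider and end wall, lengthwise (crop ~(440,370)). Release, rise, go to tin.

```bash
python3 -m crank '[[1,[0,0,-0.25],[0,0,0]],[1,[0,0,0],[0,0,0]],[0.35,[0,0,0],[0,0,0]],[0.35,[0,0,0],[0,0,0]],[0.35,[0,0,0],[0,0,0]],[0.35,[0,0,0],[0,0,0]],[0.35,[0,0,1],[0,0,0]],[0.35,[0,0,3],[0,0,0]],[0.35,[0,0,3],[0,0,0]],[0.35,[0,0,3],[0,0,0]],[0,[0,0,0],[0,0,0]]]'
python3 -m crank '[[0,[1.3,3.5,0],[0,0,0]],[0,[1.3,3.5,0],[0,0,0]],[0,[1.3,3.5,0],[0,0,0]],[0,[1.3,3.5,0],[0,0,0]],[0,[1.3,3.5,0],[0,0,0]],[0,[1.3,3.5,0],[0,0,0]],[0,[1.3,3.5,0],[0,0,0]],[0,[1.3,3.5,0],[0,0,0]],[0,[1.3,3.5,0],[0,0,0]],[0,[1.3,3.5,0],[0,0,0]],[0,[1.3,3.5,0],[0,0,0]],[0,[1.3,3.5,0],[0,0,0]]]'
python3 -m crank '[[0,[0,0.6,0],[0,0,0]],[0,[0,0,0],[0,0,0]],[0,[0,0,0],[0,0,0]]]'
python3 to.py .676 .120 .004 -1.79
python3 - <<'E'
from h import *
c=viewer.camera("top");save(c,"g3.png",(300,100,500,260),4)
f=fit(B(.11,.034,.03),[(c,blob(masks["black"](hsv(c))&(np.arange(560)>375)[None],c,(.496,-.3,.02)))],(.496,-.3),-.22,.004);print(f)
E
```

```text
clock: 7.93
position: [0.5193, -0.3079, 0.1187]
ee_rot: [0.551, 0.442, -0.549, 0.447]
ft_force: [0.2, -0.8, 0.1]
grip_width: 0.771
clock: 8.93
position: [0.6736, 0.1162, 0.113]
ee_rot: [0.55, 0.444, -0.55, 0.445]
ft_force: [0.6, 0.1, 0.1]
grip_width: 1.0
clock: 9.18
position: [0.673, 0.1199, 0.1126]
ee_rot: [-0.55, -0.444, 0.55, -0.445]
ft_force: [0.7, -0.9, 0.3]
grip_width: 0.998
t 9.2 pos [0.673  0.1199 0.1126] jaw -1.782 down [ 0.    -0.001 -1.   ] w 0.998 F [ 0.7 -0.9  0.3]
delta cm [ 3.000e-01  1.000e-02 -1.086e+01] turn -0.008
(np.float64(0.4958871985387558), np.float64(-0.3000478131997277), np.float64(-0.25744949525040617), np.float64(0.05785863405905156))
```

View pics/g3.png

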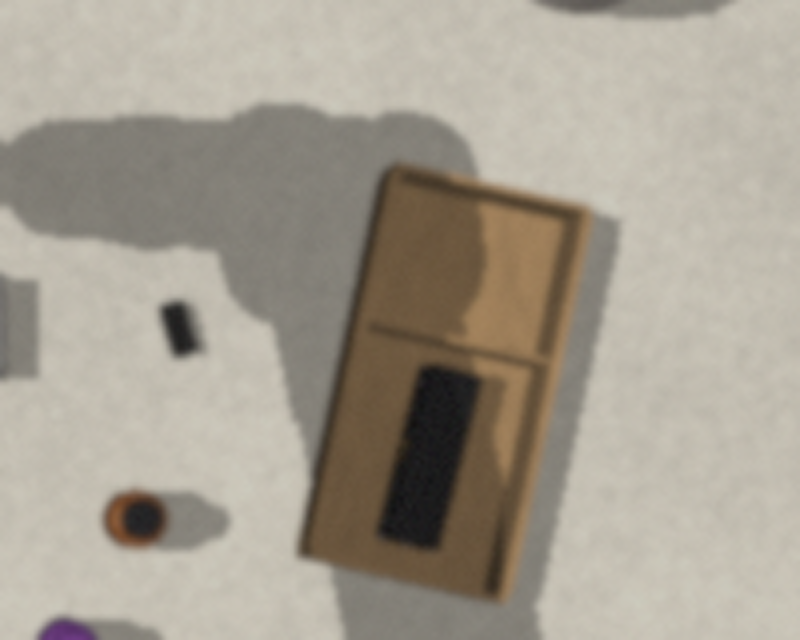

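The case lies flat and lengthwise, centred in the larger bay (crop ~(430,455)). Now the tin.

```bash
python3 -m crank '[[0,[0.3,0,-2.5],[0,0,0]],[0,[0,0,-2.5],[0,0,0]],[0,[0,0,-2.5],[0,0,0]],[0,[0,0,-2],[0,0,0]],[0,[0,0,-1.2],[0,0,0]],[0,[0,0,0],[0,0,0]]]'
python3 -m crank '[[1,[0,0,0],[0,0,0]],[1,[0,0,0],[0,0,0]],[1,[0,0,0],[0,0,0]],[1,[0,0,0],[0,0,0]],[1,[0,0,0],[0,0,0]],[1,[0,0,0],[0,0,0]],[1,[0,0,0],[0,0,0]],[1,[0,0,0],[0,0,0]]]' 50
python3 to.py .676 .120 .004 -1.79
python3 -m crank '[[1,[0,0,1.5],[0,0,0]],[1,[0,0,3],[0,0,0]],[1,[0,0,3],[0,0,0]],[1,[0,0,3],[0,0,0]],[1,[0,0,0],[0,0,0]]]'
python3 to.py .613 -.3264 .1 -1.79
```

```text
clock: 9.73
position: [0.6745, 0.1184, 0.0031]
ee_rot: [-0.549, -0.444, 0.552, -0.444]
ft_force: [-0.8, -0.4, -0.5]
grip_width: 0.995
clock: 10.4
position: [0.6773, 0.1202, 0.0074]
ee_rot: [0.551, 0.444, -0.549, 0.445]
ft_force: [-1.1, -1.6, 7.3]
grip_width: 0.564
t 10.4 pos [0.6773 0.1202 0.0074] jaw -1.782 down [ 0.003  0.    -1.   ] w 0.564 F [-1.1 -1.6  7.3]
delta cm [-0.13 -0.02 -0.34] turn -0.008
clock: 10.82
position: [0.6794, 0.1201, 0.1185]
ee_rot: [0.553, 0.443, -0.547, 0.446]
ft_force: [0.6, -0.2, 0.1]
grip_width: 0.564
t 10.8 pos [0.6794 0.1201 0.1185] jaw -1.782 down [ 0.009  0.002 -1.   ] w 0.564 F [ 0.6 -0.2  0.1]
delta cm [ -6.64 -44.65  -1.85] turn -0.008
```

```bash
python3 -m crank '[[1,[-0.5,-3.4,0],[0,0,0]],[1,[-0.5,-3.4,0],[0,0,0]],[1,[-0.5,-3.4,0],[0,0,0]],[1,[-0.5,-3.4,0],[0,0,0]],[1,[-0.5,-3.4,0],[0,0,0]],[1,[-0.5,-3.4,0],[0,0,0]],[1,[-0.5,-3.4,0],[0,0,0]],[1,[-0.5,-3.4,0],[0,0,0]],[1,[-0.5,-3.4,0],[0,0,0]],[1,[-0.5,-3.4,0],[0,0,0]],[1,[-0.5,-3.4,0],[0,0,0]],[1,[-0.5,-3.4,0],[0,0,0]]]'
python3 -m crank '[[1,[-0.4,-2,0],[0,0,0]],[1,[0,-2,0],[0,0,0]],[1,[0,0,0],[0,0,0]],[1,[0,0,0],[0,0,0]]]'
python3 to.py .613 -.3264 .0125 -1.79
```

```text
clock: 11.82
position: [0.6159, -0.2893, 0.1117]
ee_rot: [0.55, 0.444, -0.55, 0.445]
ft_force: [-0.2, -0.5, -0.7]
grip_width: 0.567
clock: 12.15
position: [0.6117, -0.3291, 0.1113]
ee_rot: [0.55, 0.444, -0.55, 0.444]
ft_force: [0.1, 1.5, 0.2]
grip_width: 0.561
t 12.2 pos [ 0.6117 -0.3291  0.1113] jaw -1.784 down [ 0.001 -0.001 -1.   ] w 0.561 F [0.1 1.5 0.2]
delta cm [ 0.13  0.27 -9.88] turn -0.006
```

```bash
python3 -m crank '[[1,[0.1,0.2,-2.5],[0,0,0]],[1,[0,0,-2.5],[0,0,0]],[1,[0,0,-2],[0,0,0]],[1,[0,0,-1.5],[0,0,0]],[1,[0,0,-0.8],[0,0,0]],[1,[0,0,-0.5],[0,0,0]],[1,[0,0,0],[0,0,0]],[1,[0,0,0],[0,0,0]]]'
python3 to.py .613 -.3264 .0115 -1.79
```

```text
clock: 12.82
position: [0.6137, -0.3259, 0.0134]
ee_rot: [0.55, 0.444, -0.55, 0.445]
ft_force: [-0.0, 0.0, 0.6]
grip_width: 0.566
t 12.8 pos [ 0.6137 -0.3259  0.0134] jaw -1.782 down [ 0.001 -0.001 -1.   ] w 0.566 F [-0.   0.   0.6]
delta cm [-0.07 -0.05 -0.19] turn -0.008
```

```bash
python3 -m crank '[[1,[0,0,-0.2],[0,0,0]],[1,[0,0,0],[0,0,0]],[0.25,[0,0,0],[0,0,0]],[0.25,[0,0,0],[0,0,0]],[0.25,[0,0,0],[0,0,0]],[0.25,[0,0,0],[0,0,0]],[0.25,[0,0,1],[0,0,0]],[0.25,[0,0,3],[0,0,0]],[0.25,[0,0,3],[0,0,0]],[0,[0,0,3],[0,0,0]]]'
python3 -m crank '[[0,[-0.39,3.1,0],[0,0,0.025]],[0,[-0.39,3.1,0],[0,0,0.025]],[0,[-0.39,3.1,0],[0,0,0.025]],[0,[-0.39,3.1,0],[0,0,0.025]],[0,[-0.39,3.1,0],[0,0,0.025]],[0,[-0.39,3.1,0],[0,0,0.025]],[0,[-0.39,3.1,0],[0,0,0.025]],[0,[-0.39,3.1,0],[0,0,0.025]],[0,[-0.39,3.1,0],[0,0,0.025]],[0,[-0.39,3.1,0],[0,0,0.025]],[0,[0,0,0],[0,0,0]],[0,[0,0,0],[0,0,0]]]'
python3 to.py .5745 -.0145 .004 -1.536
python3 - <<'E'
from h import *
c=viewer.camera("top")
h=hsv(c); print(fit(C(.05,.03),[(c,blob((h[...,1]<40)&(h[...,2]>60)&(np.arange(560)>390)[None]&(np.arange(560)<445)[None]&(np.arange(420)<185)[:,None]&(np.arange(420)>150)[:,None],c,(.613,-.326,.02)))],(.613,-.326),0,.004))
save(c,"g4.png",(200,100,480,300),2.8)
E
```

```text
clock: 13.65
position: [0.6128, -0.3258, 0.1121]
ee_rot: [-0.55, -0.444, 0.55, -0.444]
ft_force: [0.3, 0.5, 0.4]
grip_width: 0.872
clock: 14.65
position: [0.5742, -0.0135, 0.111]
ee_rot: [0.49, 0.511, -0.489, 0.51]
ft_force: [0.3, -0.8, -0.7]
grip_width: 1.0
t 14.7 pos [ 0.5742 -0.0135  0.111 ] jaw -1.528 down [ 0.     0.001 -1.   ] w 1.0 F [ 0.3 -0.8 -0.7]
delta cm [  0.03  -0.1  -10.7 ] turn -0.008
(np.float64(0.6106741814640484), np.float64(-0.3277502798011554), np.float64(0.09475334168761147), np.float64(0.11743981209630061))
```

View pics/g4.png

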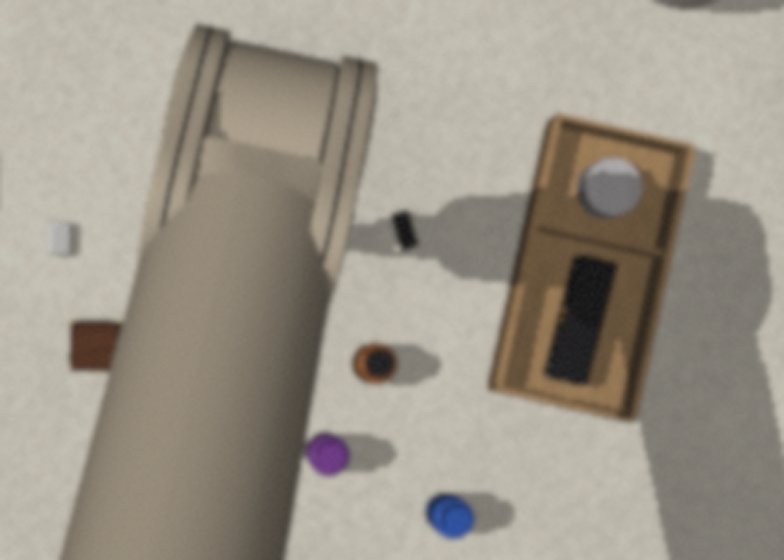

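The tin is flat and centred in its bay (crop ~(612,187)). Now the pendant box.

```bash
python3 -m crank '[[0,[0,0,-2.5],[0,0,0]],[0,[0,0,-2.5],[0,0,0]],[0,[0,0,-2.5],[0,0,0]],[0,[0,0,-2],[0,0,0]],[0,[0,0,-1.2],[0,0,0]],[0,[0,0,0],[0,0,0]]]'
python3 -m crank '[[1,[0,0,0],[0,0,0]],[1,[0,0,0],[0,0,0]],[1,[0,0,0],[0,0,0]],[1,[0,0,0],[0,0,0]],[1,[0,0,0],[0,0,0]],[1,[0,0,0],[0,0,0]],[1,[0,0,0],[0,0,0]]]' 50
python3 to.py .5745 -.0145 .004 -1.536
python3 -m crank '[[1,[0,0,1.5],[0,0,0]],[1,[0,0,3],[0,0,0]],[1,[0,0,3],[0,0,0]],[1,[0,0,3],[0,0,0]],[1,[0,0,0],[0,0,0]]]'
python3 to.py .5106 .3247 .1 -1.61
```

```text
clock: 15.2
position: [0.5727, -0.0174, 0.0014]
ee_rot: [0.49, 0.51, -0.492, 0.509]
ft_force: [-0.7, -0.1, 0.5]
grip_width: 0.996
clock: 15.78
position: [0.5754, -0.0161, 0.0051]
ee_rot: [0.491, 0.509, -0.49, 0.51]
ft_force: [-1.0, -1.9, 6.2]
grip_width: 0.714
t 15.8 pos [ 0.5754 -0.0161  0.0051] jaw -1.532 down [ 0.003  0.    -1.   ] w 0.714 F [-1.  -1.9  6.2]
delta cm [-0.09  0.16 -0.11] turn -0.004
clock: 16.2
position: [0.5773, -0.0162, 0.1146]
ee_rot: [0.493, 0.508, -0.488, 0.511]
ft_force: [0.2, -0.1, -0.3]
grip_width: 0.714
t 16.2 pos [ 0.5773 -0.0162  0.1146] jaw -1.533 down [ 0.009  0.001 -1.   ] w 0.714 F [ 0.2 -0.1 -0.3]
delta cm [-6.67 34.09 -1.46] turn -0.077
```

```bash
python3 -m crank '[[1,[-0.58,3.1,0],[0,0,-0.007]],[1,[-0.58,3.1,0],[0,0,-0.007]],[1,[-0.58,3.1,0],[0,0,-0.007]],[1,[-0.58,3.1,0],[0,0,-0.007]],[1,[-0.58,3.1,0],[0,0,-0.007]],[1,[-0.58,3.1,0],[0,0,-0.007]],[1,[-0.58,3.1,0],[0,0,-0.007]],[1,[-0.58,3.1,0],[0,0,-0.007]],[1,[-0.58,3.1,0],[0,0,-0.007]],[1,[-0.58,3.1,0],[0,0,-0.007]],[1,[-0.58,3.1,0],[0,0,-0.007]],[1,[0,0,0],[0,0,0]]]'
python3 -m crank '[[1,[0,0,0],[0,0,0]],[1,[0,0,0],[0,0,0]]]'
python3 to.py .5106 .3247 .0105 -1.61
```

```text
clock: 17.2
position: [0.5075, 0.3334, 0.1082]
ee_rot: [0.508, 0.494, -0.507, 0.492]
ft_force: [-0.4, 0.6, -1.1]
grip_width: 0.713
clock: 17.37
position: [0.5106, 0.3247, 0.1085]
ee_rot: [0.51, 0.49, -0.509, 0.491]
ft_force: [1.5, -0.5, -0.9]
grip_width: 0.709
t 17.4 pos [0.5106 0.3247 0.1085] jaw -1.609 down [ 0. -0. -1.] w 0.709 F [ 1.5 -0.5 -0.9]
delta cm [ 0.   0.  -9.8] turn -0.001
```

```bash
python3 -m crank '[[1,[0,0,-2.5],[0,0,0]],[1,[0,0,-2.5],[0,0,0]],[1,[0,0,-2],[0,0,0]],[1,[0,0,-1.5],[0,0,0]],[1,[0,0,-0.8],[0,0,0]],[1,[0,0,-0.4],[0,0,0]],[1,[0,0,0],[0,0,0]],[1,[0,0,0],[0,0,0]]]'
python3 to.py .5106 .3247 .0095 -1.61
python3 - <<'E'
from h import *
c=viewer.camera("side");save(c,"g5.png",(150,200,400,400),3)
E
```

```text
clock: 18.03
position: [0.511, 0.3251, 0.0122]
ee_rot: [0.51, 0.49, -0.509, 0.49]
ft_force: [-0.0, -0.1, -0.7]
grip_width: 0.721
t 18.0 pos [0.511  0.3251 0.0122] jaw -1.61 down [ 0.001  0.001 -1.   ] w 0.721 F [-0.  -0.1 -0.7]
delta cm [-0.04 -0.04 -0.27] turn -0.0
```

View pics/g5.png

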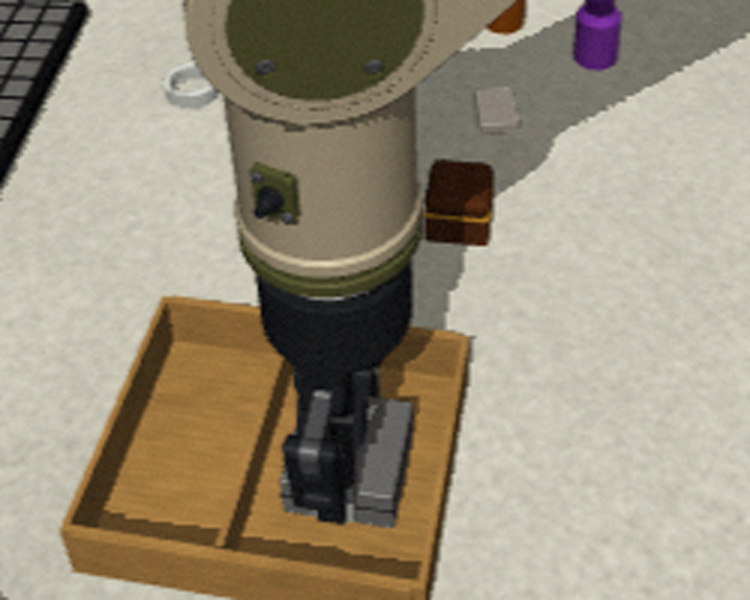

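The pendant box is just above the bay floor, level (crop ~(350,470)). Lower, release, go to the ring box.

```bash
python3 -m crank '[[1,[0,0,-0.25],[0,0,0]],[1,[0,0,0],[0,0,0]],[0,[0,0,0],[0,0,0]],[0,[0,0,0],[0,0,0]],[0,[0,0,0],[0,0,0]],[0,[0,0,0],[0,0,0]],[0,[0,0,1],[0,0,0]],[0,[0,0,3],[0,0,0]],[0,[0,0,3],[0,0,0]],[0,[0,0,3],[0,0,0]]]'
python3 -m crank '[[0,[-0.5,-2.6,0],[0,0,0.014]],[0,[-0.5,-2.6,0],[0,0,0.014]],[0,[-0.5,-2.6,0],[0,0,0.014]],[0,[-0.5,-2.6,0],[0,0,0.014]],[0,[-0.5,-2.6,0],[0,0,0.014]],[0,[-0.5,-2.6,0],[0,0,0.014]],[0,[-0.5,-2.6,0],[0,0,0.014]],[0,[-0.5,-2.6,0],[0,0,0.014]],[0,[0,0,0],[0,0,0]],[0,[0,0,0],[0,0,0]]]'
python3 to.py .472 .1155 .006 -1.50
python3 - <<'E'
from h import *
T,S=viewer.camera("top"),viewer.camera("side")
for c,n in((T,"top"),(S,"side")):
    for t in("pendant_box_centre","ring_box_centre"):
        for r in mark_of(t,c)[:1]: print(n,t,round(r["conf"],2),w(r["location"],c).round(4))
    h=hsv(c); m=(h[...,1]<60)
    print(fit(B(.062,.062,.03),[(c,blob(cv2.morphologyEx(m.astype(np.uint8),cv2.MORPH_OPEN,np.ones((3,3))),c,(.511,.325,.02)))],(.511,.325),-.04,.004))
save(T,"g6.png",(100,130,300,280),4)
E
```

```text
clock: 18.92
position: [0.5103, 0.3249, 0.1106]
ee_rot: [-0.509, -0.49, 0.51, -0.49]
ft_force: [-0.6, 0.1, -0.7]
grip_width: 0.998
clock: 19.75
position: [0.4704, 0.1163, 0.1096]
ee_rot: [0.482, 0.518, -0.481, 0.517]
ft_force: [0.1, 0.4, -0.4]
grip_width: 0.997
t 19.8 pos [0.4704 0.1163 0.1096] jaw -1.5 down [ 0.     0.002 -1.   ] w 0.997 F [ 0.1  0.4 -0.4]
delta cm [  0.16  -0.08 -10.36] turn -0.0
top pendant_box_centre 0.96 [0.514  0.3246 0.0196]
(np.float64(0.0523988722930559), np.float64(0.6075874168700435), np.float64(1.4547373246767308), np.float64(0.9952125247819632))
side pendant_box_centre 0.62 [0.5073 0.3248 0.0224]
(np.float64(0.5114157516597594), np.float64(0.32363816014524405), np.float64(-0.010954988099895948), np.float64(0.04976851851851849))
```

View pics/g6.png

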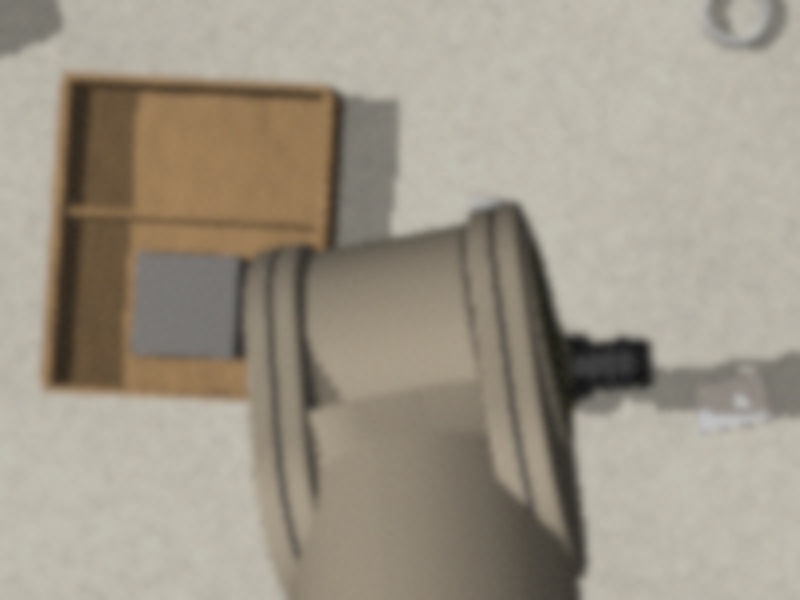

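The pendant box is flat in the larger bay (crop ~(188,305)), at about (0.511, 0.324). Now the ring box.

```bash
python3 -m crank '[[0,[0.1,0,-2.5],[0,0,0]],[0,[0,0,-2.5],[0,0,0]],[0,[0,0,-2.5],[0,0,0]],[0,[0,0,-1.8],[0,0,0]],[0,[0,0,-1.2],[0,0,0]],[0,[0,0,0],[0,0,0]]]'
python3 -m crank '[[1,[0,0,0],[0,0,0]],[1,[0,0,0],[0,0,0]],[1,[0,0,0],[0,0,0]],[1,[0,0,0],[0,0,0]],[1,[0,0,0],[0,0,0]],[1,[0,0,0],[0,0,0]],[1,[0,0,0],[0,0,0]],[1,[0,0,0],[0,0,0]],[1,[0,0,0],[0,0,0]]]' 50
python3 to.py .472 .1155 .006 -1.50
python3 -m crank '[[1,[0,0,1.5],[0,0,0]],[1,[0,0,3],[0,0,0]],[1,[0,0,3],[0,0,0]],[1,[0,0,3],[0,0,0]],[1,[0,0,2],[0,0,0]],[1,[0,0,0],[0,0,0]]]'
python3 to.py .511 .324 .12 -1.61
```

```text
clock: 20.55
position: [0.47, 0.117, 0.0018]
ee_rot: [0.48, 0.518, -0.482, 0.518]
ft_force: [-0.7, 0.2, 0.1]
grip_width: 1.002
clock: 21.3
position: [0.4722, 0.1178, 0.0052]
ee_rot: [0.482, 0.518, -0.48, 0.518]
ft_force: [-1.7, -0.5, 8.5]
grip_width: 0.509
t 21.3 pos [0.4722 0.1178 0.0052] jaw -1.497 down [ 0.002  0.001 -1.   ] w 0.509 F [-1.7 -0.5  8.5]
delta cm [-0.02 -0.23  0.08] turn -0.003
clock: 21.8
position: [0.4737, 0.1181, 0.1333]
ee_rot: [0.484, 0.518, -0.479, 0.518]
ft_force: [1.1, 0.8, 0.0]
grip_width: 0.512
t 21.8 pos [0.4737 0.1181 0.1333] jaw -1.497 down [ 0.006  0.005 -1.   ] w 0.512 F [1.1 0.8 0. ]
delta cm [ 3.73 20.59 -1.33] turn -0.113
```

```bash
python3 -m crank '[[1,[0.48,2.57,0],[0,0,-0.014]],[1,[0.48,2.57,0],[0,0,-0.014]],[1,[0.48,2.57,0],[0,0,-0.014]],[1,[0.48,2.57,0],[0,0,-0.014]],[1,[0.48,2.57,0],[0,0,-0.014]],[1,[0.48,2.57,0],[0,0,-0.014]],[1,[0.48,2.57,0],[0,0,-0.014]],[1,[0.48,2.57,0],[0,0,-0.014]],[1,[0,0,0],[0,0,0]],[1,[0,0,0],[0,0,0]],[1,[0,0,0],[0,0,0]],[1,[0,0,0],[0,0,0]]]'
python3 to.py .511 .324 .040 -1.61
python3 - <<'E'
from h import *
S=viewer.camera("side");T=viewer.camera("top")
for c in(S,T):
  for r in mark_of("ring_box_centre",c)[:1]: print(round(r["conf"],2),w(r["location"],c).round(4))
E
```

```text
clock: 22.8
position: [0.5099, 0.3216, 0.1288]
ee_rot: [-0.51, -0.49, 0.51, -0.49]
ft_force: [-0.5, -0.7, -0.0]
grip_width: 0.514
t 22.8 pos [0.5099 0.3216 0.1288] jaw -1.61 down [-0. -0. -1.] w 0.514 F [-0.5 -0.7 -0. ]
delta cm [ 0.11  0.24 -8.88] turn 0.0
0.74 [0.508  0.3211 0.1491]
0.57 [0.5063 0.3154 0.1439]
```

```bash
python3 -m crank '[[1,[0.15,0.2,-2.5],[0,0,0]],[1,[0,0,-2.5],[0,0,0]],[1,[0,0,-2],[0,0,0]],[1,[0,0,-1],[0,0,0]],[1,[0,0,-0.5],[0,0,0]],[1,[0,0,0],[0,0,0]],[1,[0,0,0],[0,0,0]]]'
python3 to.py .511 .324 .040 -1.61
python3 - <<'E'
from h import *
S=viewer.camera("side");save(S,"g7.png",(190,290,340,400),5)
E
```

```text
clock: 23.58
position: [0.5118, 0.3251, 0.0448]
ee_rot: [0.51, 0.49, -0.509, 0.49]
ft_force: [0.1, -0.0, 0.1]
grip_width: 0.514
t 23.6 pos [0.5118 0.3251 0.0448] jaw -1.609 down [ 0.001  0.001 -1.   ] w 0.514 F [ 0.1 -0.   0.1]
delta cm [-0.08 -0.11 -0.48] turn -0.001
```

View pics/g7.png

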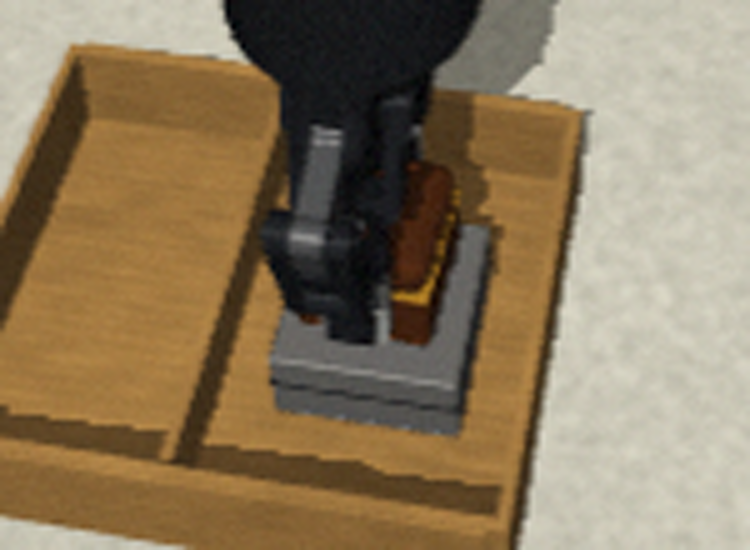

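Run:
```python
from h import *
c=viewer.camera("side")
def pr(x,y,z,a,l,h,n):
    for sx,sy in((1,1),(-1,1),(-1,-1)):
        P=[x+np.cos(a)*sx*l/2-np.sin(a)*sy*l/2,y+np.sin(a)*sx*l/2+np.cos(a)*sy*l/2]
        print(n,sx,sy,[((proj(c,(*P,zz))-[190,290])*5).round() for zz in(z,z+h)])
pr(.5114,.3236,.004,-.03,.062,.03,"pend")
pr(.5118,.3251,.0396,-.04,.044,.04,"ring")
f=cv2.resize(c["frame"][290:400,190:340],None,fx=5,fy=5,interpolation=cv2.INTER_CUBIC);h=cv2.cvtColor(f,cv2.COLOR_RGB2HSV).astype(int)
m=(h[...,2]<140)&(h[...,1]>120)&((h[...,0]<9)|(h[...,0]>172))
for v in(290,300,310,316,320,324,330,336,340): u=np.nonzero(m[v,270:480])[0]+270; print(v,u.min() if len(u) else None,u.max() if len(u) else None,len(u))
```

```text
pend 1 1 [array([270., 407.]), array([263., 354.])]
pend -1 1 [array([456., 435.]), array([453., 382.])]
pend -1 -1 [array([487., 273.]), array([486., 219.])]
ring 1 1 [array([293., 326.]), array([284., 250.])]
ring -1 1 [array([427., 347.]), array([423., 270.])]
ring -1 -1 [array([453., 232.]), array([450., 155.])]
290 None None 0
300 None None 0
310 393 425 8
316 394 395 2
320 423 424 2
324 None None 0
330 392 392 1
336 423 427 5
340 None None 0
```

```bash
python3 -m crank '[[1,[-0.15,0,-0.2],[0,0,0]],[1,[0,0,-0.2],[0,0,0]],[1,[0,0,-0.1],[0,0,0]],[1,[0,0,0],[0,0,0]]]'
python3 to.py .511 .324 .040 -1.61
```

```text
clock: 24.02
position: [0.5097, 0.3251, 0.0393]
ee_rot: [0.51, 0.491, -0.509, 0.49]
ft_force: [-2.6, -0.2, 4.5]
grip_width: 0.518
t 24.0 pos [0.5097 0.3251 0.0393] jaw -1.609 down [-0.  0. -1.] w 0.518 F [-2.6 -0.2  4.5]
delta cm [ 0.13 -0.11  0.07] turn -0.001
```

```bash
python3 -m crank '[[0.3,[0,0,0],[0,0,0]],[0.3,[0,0,0],[0,0,0]],[0.3,[0,0,0],[0,0,0]],[0.3,[0,0,0],[0,0,0]],[0.3,[0,0,1],[0,0,0]],[0.3,[0,0,3],[0,0,0]],[0.3,[0,0,3],[0,0,0]],[0,[0,0,3],[0,0,0]]]'
python3 -m crank '[[0,[-0.4,-3.5,0],[0,0,0]],[0,[-0.4,-3.5,0],[0,0,0]],[0,[-0.4,-3.5,0],[0,0,0]],[0,[-0.4,-3.5,0],[0,0,0]],[0,[-0.4,-3.5,0],[0,0,0]],[0,[-0.4,-3.5,0],[0,0,0]],[0,[-0.4,-3.5,0],[0,0,0]],[0,[-0.4,-3.5,0],[0,0,0]],[0,[-0.4,-3.5,0],[0,0,0]],[0,[-0.4,-3.5,0],[0,0,0]],[0,[-0.4,-3.5,0],[0,0,0]],[0,[0,0,0],[0,0,0]]]'
python3 -m crank '[[0,[-0.8,-3.3,0],[0,0,0]],[0,[0,-3,0],[0,0,0]],[0,[0,0,0],[0,0,0]],[0,[0,0,0],[0,0,0]]]'
python3 to.py .457 -.123 .006 -1.61
python3 - <<'E'
from h import *
T,S=viewer.camera("top"),viewer.camera("side")
save(T,"g8.png",(130,150,210,250),6); save(S,"g9.png",(180,150,400,400),2.4)
a=cv2.imread("pics/g8.png");b=cv2.imread("pics/g9.png");a=a[:600,:480][:, :270] if 0 else cv2.resize(a,(270,337))
o=np.zeros((600,800,3),np.uint8);o[:337,:270]=a;o[:600,272:800]=b[:600,:528];cv2.imwrite("pics/g10.png",o)
E
```

```text
clock: 24.68
position: [0.5097, 0.3245, 0.1406]
ee_rot: [-0.509, -0.49, 0.51, -0.49]
ft_force: [0.0, 0.8, 0.6]
grip_width: 0.822
clock: 25.68
position: [0.4646, -0.0669, 0.1396]
ee_rot: [0.512, 0.488, -0.511, 0.488]
ft_force: [0.1, -0.5, -0.1]
grip_width: 1.0
clock: 26.02
position: [0.4575, -0.1247, 0.1394]
ee_rot: [0.511, 0.489, -0.51, 0.489]
ft_force: [1.1, 0.1, -0.1]
grip_width: 1.0
t 26.0 pos [ 0.4575 -0.1247  0.1394] jaw -1.613 down [ 0.001 -0.    -1.   ] w 1.0 F [ 1.1  0.1 -0.1]
delta cm [ -0.05   0.17 -13.34] turn 0.003
```

View pics/g10.png

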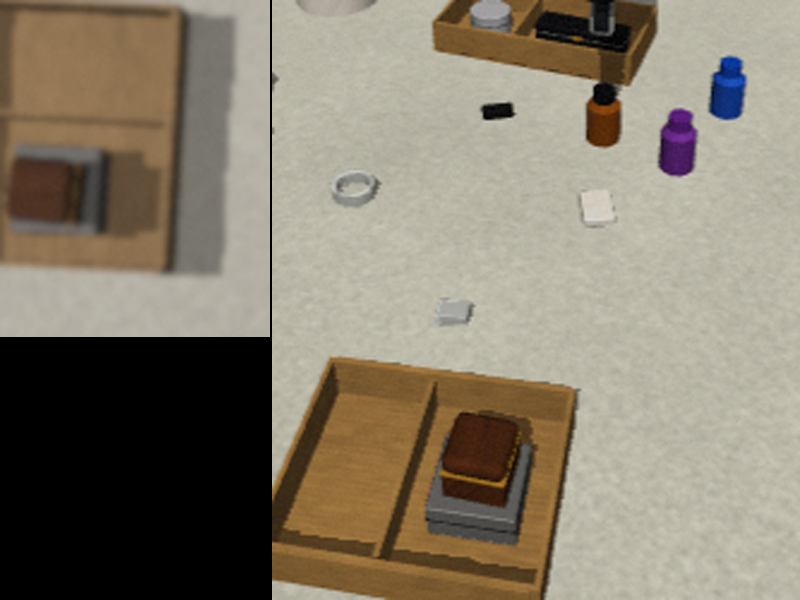

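The ring box is squarely on the pendant box (~(482,460)). The amber bottle is upright at (603,120) with the gripper above it. Descend and grip more gently.

```bash
python3 -m crank '[[0,[0,0.15,-2.5],[0,0,0]],[0,[0,0,-2.5],[0,0,0]],[0,[0,0,-2.5],[0,0,0]],[0,[0,0,-2.3],[0,0,0]],[0,[0,0,-2],[0,0,0]],[0,[0,0,-1],[0,0,0]],[0,[0,0,0],[0,0,0]]]'
python3 to.py .457 -.123 .006 -1.61
python3 -m crank '[[1,[0,0,0],[0,0,0]],[1,[0,0,0],[0,0,0]],[1,[0,0,0],[0,0,0]],[1,[0,0,0],[0,0,0]],[1,[0,0,0],[0,0,0]],[1,[0,0,0],[0,0,0]],[1,[0,0,0],[0,0,0]],[1,[0,0,0],[0,0,0]],[1,[0,0,0],[0,0,0]],[1,[0,0,0],[0,0,0]]]' 40
python3 to.py .457 -.123 .006 -1.61
python3 -m crank '[[1,[0,0,1],[0,0,0]],[1,[0,0,2],[0,0,0]],[1,[0,0,3],[0,0,0]],[1,[0,0,3],[0,0,0]],[1,[0,0,3],[0,0,0]],[1,[0,0,1],[0,0,0]],[1,[0,0,0],[0,0,0]]]'
python3 to.py .6035 .321 .13 -1.61
```

```text
clock: 26.7
position: [0.4566, -0.1206, 0.0093]
ee_rot: [-0.508, -0.491, 0.51, -0.49]
ft_force: [0.3, -0.4, -0.4]
grip_width: 1.0
t 26.7 pos [ 0.4566 -0.1206  0.0093] jaw -1.608 down [-0.003 -0.    -1.   ] w 1.0 F [ 0.3 -0.4 -0.4]
delta cm [ 0.04 -0.24 -0.33] turn -0.002
clock: 27.53
position: [0.4585, -0.1213, 0.0119]
ee_rot: [0.51, 0.49, -0.509, 0.491]
ft_force: [-2.9, 1.3, 11.4]
grip_width: 0.408
t 27.5 pos [ 0.4585 -0.1213  0.0119] jaw -1.609 down [ 0.001  0.001 -1.   ] w 0.408 F [-2.9  1.3 11.4]
delta cm [-0.15 -0.17 -0.59] turn -0.001
clock: 28.12
position: [0.4593, -0.1218, 0.1436]
ee_rot: [0.511, 0.49, -0.508, 0.491]
ft_force: [-0.0, -0.2, -0.4]
grip_width: 0.408
t 28.1 pos [ 0.4593 -0.1218  0.1436] jaw -1.609 down [ 0.005  0.002 -1.   ] w 0.408 F [-0.  -0.2 -0.4]
delta cm [14.42 44.28 -1.36] turn -0.001
```

```bash
python3 -m crank '[[1,[1.1,3.2,0],[0,0,0]],[1,[1.1,3.2,0],[0,0,0]],[1,[1.1,3.2,0],[0,0,0]],[1,[1.1,3.2,0],[0,0,0]],[1,[1.1,3.2,0],[0,0,0]],[1,[1.1,3.2,0],[0,0,0]],[1,[1.1,3.2,0],[0,0,0]],[1,[1.1,3.2,0],[0,0,0]],[1,[1.1,3.2,0],[0,0,0]],[1,[1.1,3.2,0],[0,0,0]],[1,[1.1,3.2,0],[0,0,0]],[1,[1.1,3.2,0],[0,0,0]]]'
python3 -m crank '[[1,[1.0,3,0],[0,0,0]],[1,[0.4,2.9,0],[0,0,0]],[1,[0,0,0],[0,0,0]],[1,[0,0,0],[0,0,0]],[1,[0,0,0],[0,0,0]]]'
python3 to.py .6035 .321 .0165 -1.61
```

```text
clock: 29.12
position: [0.5895, 0.2638, 0.1393]
ee_rot: [-0.509, -0.491, 0.51, -0.49]
ft_force: [0.4, -0.4, -0.1]
grip_width: 0.408
clock: 29.53
position: [0.6035, 0.3203, 0.1396]
ee_rot: [-0.509, -0.49, 0.51, -0.49]
ft_force: [0.5, -1.0, -0.1]
grip_width: 0.406
t 29.5 pos [0.6035 0.3203 0.1396] jaw -1.61 down [-0.001 -0.002 -1.   ] w 0.406 F [ 0.5 -1.  -0.1]
delta cm [ -0.     0.07 -12.31] turn -0.0
```

```bash
python3 -m crank '[[1,[0.1,0,-2.5],[0,0,0]],[1,[0,0,-2.5],[0,0,0]],[1,[0,0,-2.5],[0,0,0]],[1,[0,0,-2],[0,0,0]],[1,[0,0,-1.5],[0,0,0]],[1,[0,0,-0.7],[0,0,0]],[1,[0,0,-0.4],[0,0,0]],[1,[0,0,0],[0,0,0]],[1,[0,0,0],[0,0,0]]]'
python3 to.py .6035 .321 .0165 -1.61
python3 - <<'E'
from h import *
S=viewer.camera("side");save(S,"g11.png",(150,260,350,410),4)
E
```

```text
clock: 30.28
position: [0.6054, 0.3214, 0.0209]
ee_rot: [0.51, 0.49, -0.509, 0.49]
ft_force: [0.4, 0.1, 0.0]
grip_width: 0.408
t 30.3 pos [0.6054 0.3214 0.0209] jaw -1.609 down [ 0.001  0.001 -1.   ] w 0.408 F [0.4 0.1 0. ]
delta cm [-0.19 -0.04 -0.44] turn -0.001
```

View pics/g11.png

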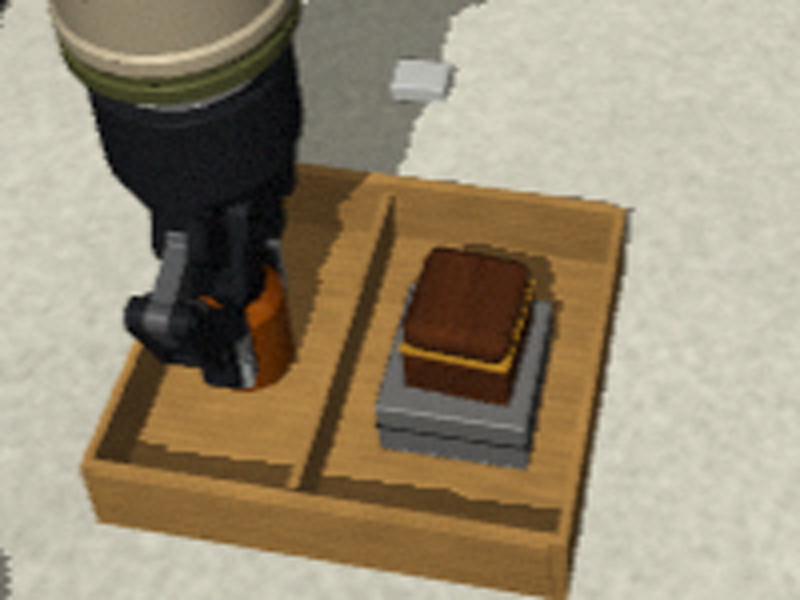

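```bash
python3 -m crank '[[1,[-0.15,0,-0.2],[0,0,0]],[1,[0,0,-0.15],[0,0,0]],[1,[0,0,-0.1],[0,0,0]],[1,[0,0,0],[0,0,0]],[1,[0,0,0],[0,0,0]]]'
python3 to.py .6035 .321 .0165 -1.61
```

```text
clock: 30.75
position: [0.6033, 0.3217, 0.016]
ee_rot: [0.51, 0.491, -0.509, 0.49]
ft_force: [-2.6, 0.0, 5.9]
grip_width: 0.407
t 30.8 pos [0.6033 0.3217 0.016 ] jaw -1.609 down [ 0.     0.001 -1.   ] w 0.407 F [-2.6  0.   5.9]
delta cm [ 0.02 -0.07  0.05] turn -0.001
```

```bash
python3 -m crank '[[0.5,[0,0,0],[0,0,0]],[0.45,[0,0,0],[0,0,0]],[0.3,[0,0,0],[0,0,0]],[0.3,[0,0,0],[0,0,0]],[0.3,[0,0,0],[0,0,0]],[0.3,[0,0,0],[0,0,0]],[0.3,[0,0,1],[0,0,0]],[0.3,[0,0,2],[0,0,0]],[0.3,[0,0,3],[0,0,0]],[0.3,[0,0,3],[0,0,0]],[0.3,[0,0,3],[0,0,0]]]'
python3 -m crank '[[0,[0,-3,0.5],[0,0,0]],[0,[0,-3,0.5],[0,0,0]],[0,[0,-3,0],[0,0,0]],[0,[0,-3,0],[0,0,0]],[0,[0,-3,0],[0,0,0]],[0,[0,-3,0],[0,0,0]],[0,[0,-3,0],[0,0,0]],[0,[0,-3,0],[0,0,0]],[0,[0,0,0],[0,0,0]],[0,[0,0,0],[0,0,0]]]'
python3 - <<'E'
from h import *
S=viewer.camera("side");T=viewer.camera("top")
a=cv2.resize(S["frame"][130:410,140:400,::-1],None,fx=2,fy=2);b=cv2.resize(T["frame"][120:270,90:210,::-1],None,fx=2.3,fy=2.3)
o=np.zeros((560,800,3),np.uint8);o[:,:520]=a;o[:b.shape[0],522:522+b.shape[1]]=b[:,:278];cv2.imwrite("pics/g12.png",o)
for c in(S,T):
  for t in["ring_box_centre","pendant_box_centre","bottle_centre","tin_centre","bracelet_case_centre"]:
    for r in mark_of(t,c)[:3]: print(t,round(r["conf"],2),w(r["location"],c).round(3))
E
```

```text
clock: 31.67
position: [0.6032, 0.3211, 0.1374]
ee_rot: [0.51, 0.49, -0.51, 0.49]
ft_force: [0.3, 0.9, -0.6]
grip_width: 0.701
clock: 32.5
position: [0.6034, 0.079, 0.1464]
ee_rot: [0.511, 0.489, -0.51, 0.489]
ft_force: [0.2, 0.9, 0.0]
grip_width: 1.003
ring_box_centre 0.74 [0.509 0.327 0.059]
pendant_box_centre 0.65 [0.509 0.324 0.022]
bottle_centre 0.89 [ 0.325 -0.188  0.03 ]
bottle_centre 0.76 [ 0.383 -0.082  0.03 ]
bottle_centre 0.73 [0.607 0.324 0.037]
tin_centre 0.57 [ 0.61  -0.322  0.02 ]
bracelet_case_centre 0.96 [ 0.499 -0.3    0.021]
ring_box_centre 0.85 [0.506 0.32  0.054]
pendant_box_centre 0.69 [0.514 0.328 0.021]
bottle_centre 0.79 [0.599 0.317 0.028]
bottle_centre 0.57 [ 0.328 -0.188  0.031]
tin_centre 0.87 [ 0.609 -0.321  0.02 ]
bracelet_case_centre 0.8 [ 0.489 -0.304  0.021]
```

View pics/g12.png

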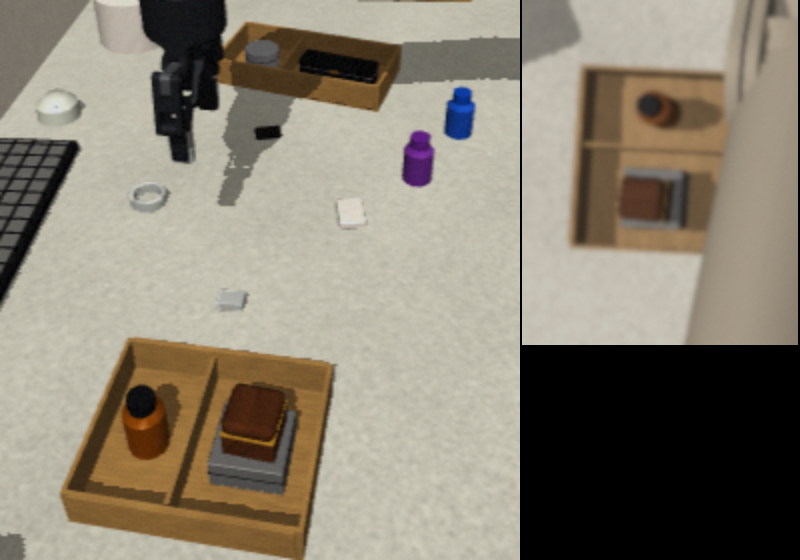

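All five items are in place: the bottle stands at (147,425), the ring box sits on the pendant box at (252,435), and the tin and case are in the far carton. I'm handing in.

```bash
python3 -c "
from workcell import manip;print(manip.hand_in())"
```

```text
the job is handed in; nothing more can be done
None
```

Both orders are packed and handed in at about 33 s of the 141 s allowed. I placed the bracelet case, tin, pendant box, ring box and bottle in that order. The hand-in gave no verdict.

**Long carton:** The case lies flat and lengthwise, centred in the larger bay. The tin is flat in the smaller bay, within about 5 mm of its centre.

**Broad carton:** The pendant box is flat on the floor of the larger bay. The ring box sits on top, centred to about 2 mm by eye in the side view. The amber bottle is standing in the smaller bay, and the gripper is clear of everything.

**Where checks disagreed:**
- **Ring box and pendant box:** The two cameras differed by several millimetres on both. The side view put the ring box within 3 mm of the pendant box's centre, while the top view suggested about 8 mm each way in x and y, partly because its estimates there were noisy. I relied on the edges visible in the side view and did not adjust it.
- **Bottle and case:** The two cameras also differed by 7–10 mm here, which is well inside the clearance in those bays.
- **Pendant box fit:** The top-view outline fit of the placed pendant box failed, so I used the side-view fit (5% mismatch).

The wrist readings I saw stayed below about 12 N.

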